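# Nest the washed culture pots

## Task

Put the three grey culture pots away as one nested stack: the middle-sized pot fully home in the large one, and the small pot fully home in the middle one. The middle pot is lying on its side in the wooden drying cradle: first stand it upright on the free bench top and let go of it, so that you can take it again from above near its rim. Leave the large pot standing where it is, lower the pots rather than dropping them, and do not disturb the closed jar, the blue flask or the syringe.

Things in the scene. Friction and masses are not known exactly. Their poses are not given: they have to be found in the camera images.
- pot_large: Open grey plastic pot, straight wall, 100 mm tall, 84 mm outside, 76 mm inside diameter. Its inside floor lies 38 mm above the underside, so a pot fully home in it stands 38 mm proud of its rim. Foot edge tapered 3 mm over the lowest 5 mm. About 300 g. Origin: centre of its underside; z along its axis to the mouth. Stands upright; base of the stack, need not be lifted.
- pot_middle: Open grey plastic pot, straight wall, 100 mm tall, 68 mm outside, 60 mm inside diameter. Its inside floor lies 38 mm above the underside, so a pot fully home in it stands 38 mm proud of its rim. Foot edge tapered 3 mm over the lowest 5 mm. About 150 g. Origin: centre of its underside; z along its axis to the mouth. At the start it lies on its side in the cradle, axis level, 62 mm above the bench.
- pot_small: Open grey plastic pot, straight wall, 100 mm tall, 52 mm outside, 44 mm inside diameter. Its inside floor lies 38 mm above the underside, so a pot fully home in it stands 38 mm proud of its rim. Foot edge tapered 3 mm over the lowest 5 mm. About 100 g. Origin: centre of its underside; z along its axis to the mouth. Stands upright on the bench.
- cradle: Fixed plywood cradle, board 110 x 60 x 12 mm, with a V of two rails under the lying pot, 34 mm either side of its axis and up to 36 mm high, from 40 mm behind the origin to 12 mm in front; the pot's sides and mouth half are free. Origin: centre of the board's underside; x along the V to the pot's mouth, z up. The lying pot's underside is about 50 mm behind the origin.
- jar: bystander: closed green glass jar, white lid (82 mm diameter) and a grey 28 mm stub on top, 165 mm tall in all. Origin: centre of its underside, z up. Leave alone.
- flask: bystander: closed flask wrapped in blue, black cap, 80 mm diameter, 205 mm tall. Origin: centre of its underside, z up. Leave alone.
- rod: Fixed obstacle: plywood block 60 x 60 x 25 mm with an upright threaded steel rod 10 mm thick (nuts 22 mm), 170 mm high in all. Origin: centre of the block's underside, z up.
- syringe: bystander: large white syringe lying on the bench, 175 mm long, 50 mm wide over its flange, 36 mm high. Origin: on the bench below its middle (it reaches 98 mm to -x and 76 mm to +x), x along the barrel to the nozzle. Leave alone.
Mind the look-alikes: they are no part of the job. Leave any red look-alike of the pot_middle alone.

How it is judged:
By the outcome, as a careful person would: the job done as asked, in the order asked, and still so for the second after the job is handed in, with the robot touching nothing.
It also fails if it takes over 72 s, if anything falls off the work surface, if the arm or the gripper's body presses on something with over 40 N, if the wrist force passes 120 N, or if a joint passes its speed limit or range.

## Robot

A 6-joint arm with a two-finger parallel gripper is mounted at the origin on the work surface. World frame = base frame: x ahead of the robot, y to its left, z up, the work surface at z = 0. Lengths are in mm, angles in rad, forces in N, time in s.
With the tool pointing down it reaches from about 300 to 775 mm from the base axis. Payload 14.6 kg.
Tool frame: the origin (TCP) lies on the centre line of the jaws, within the pads' length; the fingertips stand ahead of it and the grasp point (between the pads) is the TCP (manip.tip_reach is the z of the fingertips in the tool frame, in mm); z points along the fingers, y is the direction in which the jaws open and shut (so a half turn about z gives the same grasp; the last joint's range is limited). The gripper opens to 94 mm and grips with 3 to 60 N. Pads are 16 mm wide; open, the fingers measure 119 mm over their backs; the gripper's body (75 mm by 177 mm) begins 78 mm behind the grasp point.
Start: joints at [-1.392, 0.3, 1.521, -0, 1.321, -0.067], TCP at [133.826, -533.46, 224.446] pointing down, gripper open.
Joint ranges: [-3.03, 3.03], [-0.79, 2.21], [0.23, 2.52], [-1.04, 4.18], [0, 3.07], [-2.55, 2.55]. Speed limits (rad/s): [2.22, 2.22, 2.57, 3.14, 3.14, 3.14].

## Interface

Orientations are given as [roll, pitch, yaw] about the fixed x, y, z axes, in that order (R = Rz(yaw) Ry(pitch) Rx(roll)).
In Python, from cell import manip, camera, search_frame, masks_of, tip_of gives the robot as it stands.
- The arm moves only by the tool send_rows, never from a script. Its argument "plan" is a list of rows, each an object with "travel": the shift along the tool's x, y, z in mm, a list of three; "delta_rot": the turn, a rotation vector about the tool's x, y, z in degrees, a list of three; "fingers": the gripper's target within -1 to 1 (shut at 1, half-way at 0, fully open at -1). In form: [{"travel": [dx, dy, dz], "delta_rot": [wx, wy, wz], "fingers": fingers}, ...]. A call has 1 to 20 rows; each row shifts and turns the commanded pose from where the row before left it, along the tool's axes as they then stand; what a row does not reach is not made up. A row lasts 1/8 s, in which the tool goes at most 62.5 mm and 10.7 degrees, less where a joint would pass 70% of its speed; a pose out of reach is approached as far as the arm can. A call is refused whole if a number of a shift passes 62.5 or a number of a turn 10.7, either way. A call with a gripper value outside its range is refused whole. The fingers move at their own pace and stop on an object; "grip_force" is the grip in N (left out, the last holds). Time passes only in rows, so rows that do not move let the fingers close. It gives the time, the measured TCP pose, the force and the opening at its end, in the units of the state.
- manip.read_state(): the state, without advancing time (a new reading comes with each control period).
- camera(name): name is "scene" or "top" or "wrist"; returns a dict with "color" (400x640x3 uint8, red, green, blue), "z_map" (400x640 float32, mm along the optical axis (not along the pixel's ray), 0 where there is no reading), "fov_y" (degrees; the focal length in pixels is half the picture's height over the tangent of half this angle, whatever the lens; pixels are square), "cx", "cy" (the principal point, pixels), "world_from_camera" (4x4, takes a point from camera to world coordinates); the wrist camera has in their place "tool_from_camera" (4x4, takes a point from camera to tool coordinates, whose origin is the TCP and whose axes are the flange's). Camera axes: x right, y up, looking along -z (the intrinsics and any distortion apply to the point x, -y, -z); pixel columns grow to the right and rows downward; lengths in mm; the calibration is good to about 2 mm. The wrist camera is an equidistant fisheye: a pixel r from the principal point sees the ray r / f radians off the axis. A picture is of the moment at which its call begins: read the wrist's pose just before it.
- manip.sign_off(): hands the job in, once; it reports no verdict.
Trained networks look in the newest picture that a camera, given by its name, has taken for a name from the list of things; names that differ only in an ending like _2 or _b are one class to them, and where a whole thing is asked for, a point or a joint stands for the part that bears it (a point fixed in the world has none). Each returns a list of dicts, best first, with "confidence" (0 to 1); they miss things now and then, are a little off and sometimes report something else, mostly with a low value. They report only what shows in the picture. A call takes as long as a camera call. They do not tell look-alikes from the thing itself.
- search_frame(name, camera): "at" ([x, y, z] in mm, in the coordinates of the camera as it stood for that picture, good to about 4 mm: the middle of the surface that is visible of it).
- masks_of(name, camera): "region" (400x640 bool, what is visible of it).
- tip_of(name, camera): "at" ([x, y, z] in mm, in the coordinates of the camera as it stood for that picture, good to about 4 mm: a listed point, or the origin of a listed thing).
The state is a dict: "clock": time; "joints": joint angles; "qd": joint speeds; "effort": joint torques, N m; "eef_pos": TCP position; "eef_rot": TCP orientation; "wrist_force": force on the tool from outside, world axes, zero at the start; "moment": the same for the moment, N m; "finger_gap": finger opening in mm.
Only numpy, scipy, OpenCV 4.12 (cv2) and the standard library are available. Lean on these libraries where they do the work, as an engineer would, in place of code of your own. Each camera call takes 0.05 s, during which the arm holds its last target. There are 200 camera calls.

## Working session

There is one attempt and no reset: what is moved stays moved. The work goes in short steps, Python scripts to look and compute and a tool call to move; the robot and the scene stay as the last step left them, time stands still between calls to the robot, and variables do not carry over. Pictures are saved under pics/ and viewed, about 8 in all and at most 12, crops included, and the job is handed in when it is done.

Besides the shell and the picture viewer there is one more tool, called after "Emit:" as name(argument=value, ...), one argument or row to a line, values as JSON. send_rows: Moves the arm, as the interface text tells. Its arguments: {"type":"object","properties":{"plan":{"type":"array"},"grip_force":{"type":"number"}},"required":["plan"]}

```bash
ls; mkdir -p pics
cat > h.py <<'E'
import numpy as np, cv2
from cell import manip, camera, search_frame, masks_of, tip_of
from scipy.spatial.transform import Rotation as R
def world(c):
    z=c["z_map"];h,w=z.shape;f=h/2/np.tan(np.radians(c["fov_y"]/2))
    u,v=np.meshgrid(np.arange(w),np.arange(h))
    P=np.stack([(u-c["cx"])/f*z,-(v-c["cy"])/f*z,-z,np.ones_like(z)],-1)
    W=P@c["world_from_camera"].T
    W[z==0]=np.nan
    return W[...,:3]
def save(n,im): cv2.imwrite("pics/"+n,im[...,::-1])
E
python3 - <<'E'
from h import *
print(manip.tip_reach, manip.read_state())
for n in("top","scene"):
    c=camera(n);save(n+"0.png",c["color"]);W=world(c);np.savez(n+"0.npz",W=W,color=c["color"])
    print(n,c["world_from_camera"].round(3).tolist(),c["fov_y"])
    for t in("pot_large","pot_middle","pot_small","cradle","jar","flask","rod","syringe"):
        for d in tip_of(t,n)[:3]:
            p=c["world_from_camera"]@np.r_[d["at"],1];print(t,"tip",round(d["confidence"],2),p[:3].round())
        for d in masks_of(t,n)[:3]:
            m=d["region"];v,u=np.nonzero(m);print("   mask",round(d["confidence"],2),int(u.mean()),int(v.mean()),m.sum(),np.nanmedian(W[m],0).round(),np.nanmax(W[m][:,2]).round())
E
```

```text
pics
19.0 {'clock': 0.0, 'joints': array([-1.39161799e+00,  3.00466060e-01,  1.52158067e+00,  2.47538319e-05,
        1.32071353e+00, -6.65755033e-02]), 'qd': array([-0.00011362,  0.00036417, -0.00091432,  0.00011854,  0.00128778,
        0.00038651]), 'effort': array([ 3.81211576e-03, -5.31806195e+01, -3.52744603e+01,  7.08305812e-02,
        2.43988994e-02, -7.65982963e-05]), 'eef_pos': array([ 133.78067291, -533.23011473,  223.88926363]), 'eef_rot': array([-3.14042923e+00, -1.01599873e-04,  2.45747641e-01]), 'wrist_force': array([ 0.93526438, -0.07258314,  0.01019099]), 'moment': array([ 0.02987387, -0.03794314, -0.00358983]), 'finger_gap': 94.05289896663076}
top [[-0.02, 0.98, -0.197, 336.055], [-1.0, -0.022, -0.007, -6.429], [-0.011, 0.197, 0.98, 1086.405], [0.0, 0.0, 0.0, 1.0]] 44.41088397999631
pot_large tip 0.89 [ 465. -334.   -0.]
   mask 0.96 478 241 1763 [ 466. -339.   45.] 103.0
pot_middle tip 0.72 [ 342. -236.   35.]
pot_middle tip 0.58 [478.  35.  57.]
pot_middle tip 0.55 [512. 197.  36.]
   mask 0.94 409 296 1591 [ 353. -183.   62.] 73.0
   mask 0.74 250 234 1582 [489.
[... 971 characters left out ...]
7.  33.]
pot_middle tip 0.56 [473.  37.  64.]
   mask 0.89 308 161 949 [ 363. -175.   48.] 69.0
   mask 0.85 327 197 1409 [489.   4.  78.] 97.0
   mask 0.71 379 243 1654 [509. 164.  54.] 204.0
pot_small tip 0.97 [500. 355.  -1.]
   mask 0.9 469 287 1611 [518. 360.  68.] 102.0
cradle tip 0.93 [469. -16.   1.]
   mask 0.64 327 220 612 [495.  10.  10.] 41.0
jar tip 0.77 [688.  33.  -4.]
   mask 0.8 270 251 2981 [703.  54.  97.] 166.0
flask tip 0.97 [722. 270.   1.]
   mask 0.68 352 309 5710 [746. 284. 141.] 206.0
   mask 0.92 438 221 1039 [360. 206.  23.] 170.0
   mask 0.57 352 309 5689 [746. 284. 142.] 206.0
syringe tip 0.78 [ 737. -262.   -3.]
   mask 0.94 168 223 896 [ 744. -253.   22.] 37.0
```

Run:
```python
from h import *
a=np.load("top0.npz");s=np.load("scene0.npz")
A=a["color"][90:340,100:540];S=s["color"][100:350,130:570]
im=np.vstack([A,S]);save("v1.png",cv2.resize(im,None,fx=1.2,fy=1.2))
```

```text
(no output)
```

View pics/v1.png

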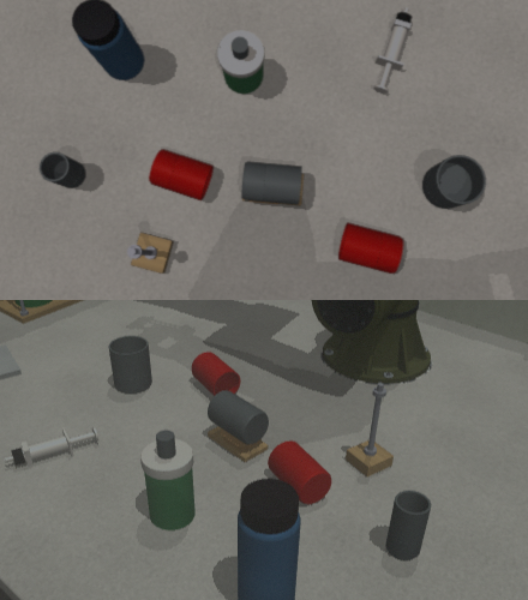

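The view shows three grey pots: the large one at upper-right (top px 478,241), the small one at left (152,231) and the grey lying one in the cradle (326,242). The two red lying look-alikes at (250,234) and (409,296) stay untouched. In the scene view the near (+y) end of the grey lying pot looks closed, so its mouth should point to -y. Next come fits for all three pots and a close crop.

Run:
```python
from h import *
print([x for x in dir(manip) if not x.startswith('_')])
from scipy.optimize import least_squares
def circ(P,r):
    return least_squares(lambda c:np.hypot(P[:,0]-c[0],P[:,1]-c[1])-r,P[:,:2].mean(0),loss="soft_l1").x
for n in("top","scene"):
    W=np.load(n+"0.npz")["W"]
    for nm,c,r in(("L",(465,-334),42),("S",(500,355),26)):
        m=np.hypot(W[...,0]-c[0],W[...,1]-c[1])<r+12
        P=W[m];rim=P[(P[:,2]>97)&(P[:,2]<104)]
        out=P[(P[:,2]>15)&(P[:,2]<95)&(np.hypot(P[:,0]-c[0],P[:,1]-c[1])>r-3)]
        print(n,nm,len(rim),circ(rim,r-2).round(1),np.median(rim[:,2]).round(1),len(out),circ(out,r).round(1))
    # middle: cylinder fit radius 34
    m=(abs(W[...,0]-470)<45)&(W[...,1]<50)&(W[...,1]>-85)&(W[...,2]>62)
    P=W[m]
    def res(p):
        d=np.array([np.sin(p[2])*1,-np.cos(p[2]),0]);o=np.array([p[0],-15,p[1]])
        return np.linalg.norm(np.cross(P-o,d),axis=1)-34
    s=least_squares(res,[470,62,0],loss="soft_l1");p=s.x
    d=np.array([np.sin(p[2]),-np.cos(p[2]),0]);t=(P-np.array([p[0],-15,p[1]]))@d
    print(n,"M",p.round(3),len(P),np.abs(s.fun).mean().round(2),"extent along axis",np.percentile(t,[0.5,99.5]).round(1))
a=np.load("top0.npz")["color"][205:280,280:370];b=np.load("scene0.npz")["color"][165:240,280:370]
save("v2.png",cv2.resize(np.hstack([a,b]),None,fx=4,fy=4,interpolation=cv2.INTER_CUBIC))
```

```text
['Unreachable', 'read_state', 'sign_off', 'tip_reach']
top L 209 [ 464.4 -333.4] 98.7 425 [ 464.7 -334.3]
top S 127 [501.  355.4] 99.3 454 [500.4 355.9]
top M [ 4.70263e+02  6.07100e+01 -1.13000e-01] 1547 1.15 extent along axis [-50.   49.1]
scene L 60 [ 465.6 -332.2] 98.0 914 [ 464.4 -333.9]
scene S 132 [501.6 356.3] 98.3 989 [500.2 355.8]
scene M [ 4.6957e+02  5.9304e+01 -1.1300e-01] 1104 2.94 extent along axis [-52.3  48.2]
```

View pics/v2.png

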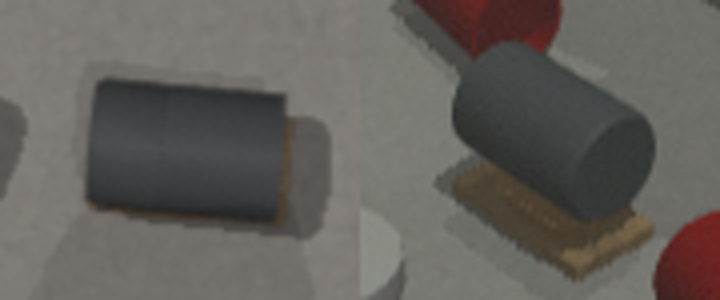

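The crop shows the grey pot with its closed end at +y (right in the scene view), so its mouth is at -y. I'm moving above the mouth half now, aligned across the axis.

Emit:
send_rows(
  plan=[
    {"travel":[44,-39,0],"delta_rot":[0,0,0],"fingers":-1},
    {"travel":[44,-39,0],"delta_rot":[0,0,0],"fingers":-1},
    {"travel":[44,-39,0],"delta_rot":[0,0,0],"fingers":-1},
    {"travel":[44,-39,0],"delta_rot":[0,0,0],"fingers":-1},
    {"travel":[44,-39,0],"delta_rot":[0,0,0],"fingers":-1},
    {"travel":[44,-39,0],"delta_rot":[0,0,0],"fingers":-1},
    {"travel":[44,-39,0],"delta_rot":[0,0,0],"fingers":-1},
    {"travel":[44,-39,0],"delta_rot":[0,0,0],"fingers":-1},
    {"travel":[44,-39,0],"delta_rot":[0,0,0],"fingers":-1},
    {"travel":[44,-39,0],"delta_rot":[0,0,0],"fingers":-1},
    {"travel":[0,0,0],"delta_rot":[0,0,-10],"fingers":-1},
    {"travel":[0,0,0],"delta_rot":[0,0,-10],"fingers":-1},
    {"travel":[0,0,0],"delta_rot":[0,0,-10],"fingers":-1},
    {"travel":[0,0,0],"delta_rot":[0,0,-10],"fingers":-1},
    {"travel":[0,0,0],"delta_rot":[0,0,-10],"fingers":-1},
    {"travel":[0,0,0],"delta_rot":[0,0,-10],"fingers":-1},
    {"travel":[0,0,0],"delta_rot":[0,0,-9.5],"fingers":-1},
    {"travel":[0,0,0],"delta_rot":[0,0,0],"fingers":-1},
  ],
)

```text
clock: 3.95
eef_pos: [465.7, -48.1, 224.5]
eef_rot: [3.141, 0.0, 1.458]
wrist_force: [-0.7, 0.4, 0.4]
finger_gap: 94.4
```

```bash
cat >> h.py <<'E'
def pose():
    s=manip.read_state();r=R.from_euler("xyz",s["eef_rot"])
    print("t",round(s["clock"],2),"p",s["eef_pos"].round(1),"rpy",s["eef_rot"].round(3),"q",s["joints"].round(2),"F",s["wrist_force"].round(1),"gap",round(s["finger_gap"],1))
    return s["eef_pos"],r
def to(p,rpy=None):
    q,r=pose();print("tool shift",r.inv().apply(np.array(p)-q).round(1))
    if rpy is not None: print("rotvec deg",np.degrees((r.inv()*R.from_euler("xyz",rpy)).as_rotvec()).round(1))
E
python3 - <<'E'
from h import *
to([466.6,-44.8,224],[np.pi,0,1.457])
E
```

```text
t 3.95 p [465.7 -48.1 224.5] rpy [3.141 0.    1.458] q [-0.18  0.12  1.74 -0.    1.28 -0.07] F [-0.7  0.4  0.4] gap 94.4
tool shift [3.4 0.5 0.5]
rotvec deg [0. 0. 0.]
```

Emit:
send_rows(
  plan=[
    {"travel":[0,0,0],"delta_rot":[0,-10,0],"fingers":-1},
    {"travel":[0,0,0],"delta_rot":[0,-10,0],"fingers":-1},
    {"travel":[0,0,0],"delta_rot":[0,-10,0],"fingers":-1},
    {"travel":[0,0,0],"delta_rot":[0,-10,0],"fingers":-1},
    {"travel":[0,0,0],"delta_rot":[0,-5,0],"fingers":-1},
    {"travel":[0,0,0],"delta_rot":[0,0,0],"fingers":-1},
  ],
)

```text
clock: 4.7
eef_pos: [465.6, -47.4, 223.6]
eef_rot: [3.141, 0.785, 1.457]
wrist_force: [-0.3, 0.1, -0.3]
finger_gap: 93.9
```

Run:
```python
from h import *
to([466.6,-44.8,224],[np.pi,0,1.457])
```

```text
t 4.7 p [465.6 -47.4 223.6] rpy [3.141 0.785 1.457] q [ 0.19  0.27  1.74 -0.75  1.46  0.52] F [-0.3  0.1 -0.3] gap 93.9
tool shift [ 1.7  0.7 -2.2]
rotvec deg [ 0. 45.  0.]
```

Emit:
send_rows(
  plan=[
    {"travel":[0,0,0],"delta_rot":[0,10,0],"fingers":-1},
    {"travel":[0,0,0],"delta_rot":[0,10,0],"fingers":-1},
    {"travel":[0,0,0],"delta_rot":[0,10,0],"fingers":-1},
    {"travel":[0,0,0],"delta_rot":[0,10,0],"fingers":-1},
    {"travel":[0,0,0],"delta_rot":[0,10,0],"fingers":-1},
    {"travel":[0,0,0],"delta_rot":[0,10,0],"fingers":-1},
    {"travel":[0,0,0],"delta_rot":[0,10,0],"fingers":-1},
    {"travel":[0,0,0],"delta_rot":[0,10,0],"fingers":-1},
    {"travel":[0,0,0],"delta_rot":[0,10,0],"fingers":-1},
    {"travel":[-25,0,25],"delta_rot":[0,0,0],"fingers":-1},
    {"travel":[-25,0,25],"delta_rot":[0,0,0],"fingers":-1},
    {"travel":[0,0,0],"delta_rot":[0,0,0],"fingers":-1},
  ],
)

```text
clock: 6.2
eef_pos: [465.5, -48.5, 153.1]
eef_rot: [-3.139, -0.787, 1.454]
wrist_force: [0.2, 0.3, 0.5]
finger_gap: 94.1
```

Run:
```python
from h import *
to([466.6,-44.8,62],[np.pi,-np.pi/4,1.457])
c=camera("wrist");save("w1.png",c["color"])
```

```text
t 6.2 p [465.5 -48.5 153.1] rpy [-3.139 -0.787  1.454] q [-0.54  0.37  1.81  0.71  1.41 -0.71] F [0.2 0.3 0.5] gap 94.1
tool shift [-61.8   0.8  67. ]
rotvec deg [-0.  -0.1 -0.1]
```

View pics/w1.png

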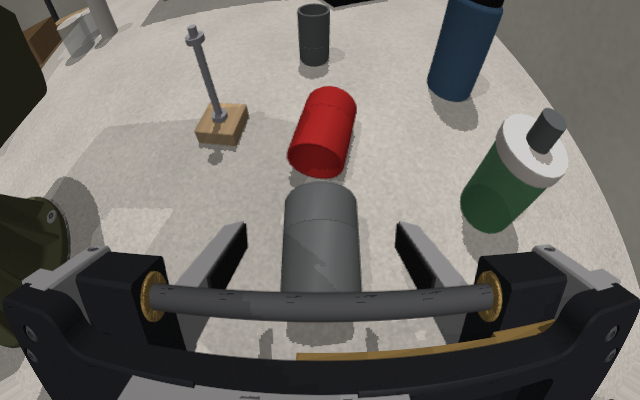

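The wrist view shows the grey pot (320,240) centred between the fingers. Its mouth is on the near side under the gripper, and the red look-alike lies beyond it. Going down to grip.

Emit:
send_rows(
  plan=[
    {"travel":[-15.5,0,17],"delta_rot":[0,0,0],"fingers":-1},
    {"travel":[-15.5,0,17],"delta_rot":[0,0,0],"fingers":-1},
    {"travel":[-15.5,0,17],"delta_rot":[0,0,0],"fingers":-1},
    {"travel":[-15.5,1,16],"delta_rot":[0,0,0],"fingers":-1},
    {"travel":[0,0,0],"delta_rot":[0,0,0],"fingers":-1},
    {"travel":[0,0,0],"delta_rot":[0,0,0],"fingers":0.5},
    {"travel":[0,0,0],"delta_rot":[0,0,0],"fingers":0.5},
    {"travel":[0,0,0],"delta_rot":[0,0,0],"fingers":0.5},
    {"travel":[0,0,0],"delta_rot":[0,0,0],"fingers":0.5},
    {"travel":[0,0,0],"delta_rot":[0,0,0],"fingers":0.5},
    {"travel":[0,0,0],"delta_rot":[0,0,0],"fingers":0.5},
  ],
  grip_force=25,
)

```text
clock: 7.62
eef_pos: [467.0, -44.8, 63.0]
eef_rot: [3.141, -0.786, 1.459]
wrist_force: [-5.3, -3.2, 5.4]
finger_gap: 68.8
```

Run:
```python
from h import *
to([480,-190,180],[np.pi,np.pi/4,1.457])
```

```text
t 7.62 p [467.  -44.8  63. ] rpy [ 3.141 -0.786  1.459] q [-0.53  0.53  1.84  0.74  1.27 -0.83] F [-5.3 -3.2  5.4] gap 68.8
tool shift [ -18.2   29.1 -183.7]
rotvec deg [  0.  -90.    0.1]
```

Emit:
send_rows(
  plan=[
    {"travel":[10,0,-10],"delta_rot":[0,0,0],"fingers":0.5},
    {"travel":[20,0,-20],"delta_rot":[0,0,0],"fingers":0.5},
    {"travel":[27,0,-27],"delta_rot":[0,0,0],"fingers":0.5},
    {"travel":[27,0,-27],"delta_rot":[0,0,0],"fingers":0.5},
    {"travel":[0,0,0],"delta_rot":[0,-9,0],"fingers":0.5},
    {"travel":[0,0,0],"delta_rot":[0,-9,0],"fingers":0.5},
    {"travel":[0,0,0],"delta_rot":[0,-9,0],"fingers":0.5},
    {"travel":[0,0,0],"delta_rot":[0,-9,0],"fingers":0.5},
    {"travel":[0,0,0],"delta_rot":[0,-9,0],"fingers":0.5},
    {"travel":[0,0,0],"delta_rot":[0,-9,0],"fingers":0.5},
    {"travel":[0,0,0],"delta_rot":[0,-9,0],"fingers":0.5},
    {"travel":[0,0,0],"delta_rot":[0,-9,0],"fingers":0.5},
    {"travel":[0,0,0],"delta_rot":[0,-9,0],"fingers":0.5},
    {"travel":[0,0,0],"delta_rot":[0,-9,0],"fingers":0.5},
    {"travel":[0,0,0],"delta_rot":[0,0,0],"fingers":0.5},
  ],
  grip_force=25,
)

```text
clock: 9.5
eef_pos: [466.9, -43.6, 180.7]
eef_rot: [-3.14, 0.785, 1.461]
wrist_force: [0.1, -0.3, -0.9]
finger_gap: 68.5
```

Run:
```python
from h import *
to([485,-190,110],[np.pi,np.pi/4,1.457])
c=camera("scene");W=world(c);save("s1.png",cv2.resize(c["color"][90:290,170:490],None,fx=2,fy=2))
# held pot: points
p,r=pose()
P=W[(np.linalg.norm(W-p,axis=-1)<110)]
print(len(P))
c2=camera("top");W2=world(c2);np.savez("held.npz",W=W,W2=W2,p=p)
for w in(W,W2):
    m=(np.hypot(w[...,0]-p[0],w[...,1]-p[1])<45)&(w[...,2]>60)&(w[...,2]<230);print(m.sum(),np.percentile(w[m],[1,50,99],axis=0).round(1).tolist())
```

```text
t 9.5 p [466.9 -43.6 180.7] rpy [-3.14   0.785  1.461] q [ 0.19  0.33  1.77 -0.75  1.39  0.58] F [ 0.1 -0.3 -0.9] gap 68.5
tool shift [-51.5  34.3 151.4]
rotvec deg [ 0.1 -0.   0.2]
t 9.55 p [467.1 -44.  181.2] rpy [-3.141  0.782  1.46 ] q [ 0.19  0.33  1.77 -0.75  1.39  0.58] F [-0.5  1.1 -1.2] gap 68.2
1201
910 [[434.2, -66.4, 98.8], [488.8, -21.8, 138.6], [503.8, -10.0, 201.9]]
1397 [[424.4, -76.3, 130.9], [472.9, -45.4, 156.3], [509.6, -13.5, 214.8]]
```

View pics/s1.png

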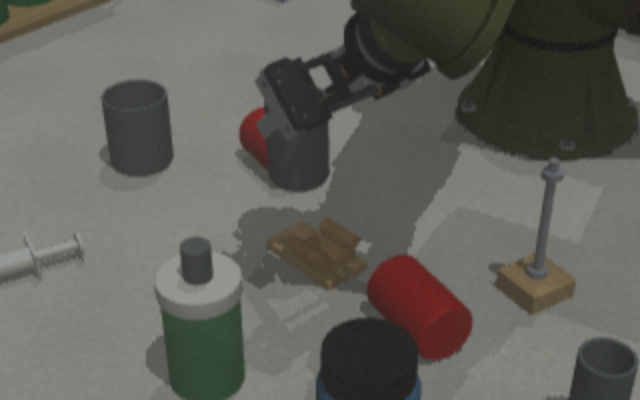

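Held upright, closed end down, with its bottom at about z=100 (TCP 181). I'll carry it to the free bench near (500,-190).

Emit:
send_rows(
  plan=[
    {"travel":[-25,12,25],"delta_rot":[0,0,0],"fingers":0.5},
    {"travel":[-25,12,25],"delta_rot":[0,0,0],"fingers":0.5},
    {"travel":[-25,12,25],"delta_rot":[0,0,0],"fingers":0.5},
    {"travel":[-25,12,25],"delta_rot":[0,0,0],"fingers":0.5},
    {"travel":[0,0,0],"delta_rot":[0,0,0],"fingers":0.5},
    {"travel":[20,0,20],"delta_rot":[0,0,0],"fingers":0.5},
    {"travel":[20,0,20],"delta_rot":[0,0,0],"fingers":0.5},
    {"travel":[20,0,20],"delta_rot":[0,0,0],"fingers":0.5},
    {"travel":[0,0,0],"delta_rot":[0,0,0],"fingers":0.5},
    {"travel":[0,0,0],"delta_rot":[0,0,0],"fingers":0.5},
  ],
)

```text
clock: 10.85
eef_pos: [499.5, -190.6, 97.9]
eef_rot: [3.139, 0.785, 1.457]
wrist_force: [-0.8, 0.3, -1.1]
finger_gap: 68.6
```

Run:
```python
from h import *
c=camera("scene");W=world(c)
to([500,-190,82],[np.pi,np.pi/4,1.457])
p,r=pose()
# lower wall points, camera-facing: cylinder axis fit
m=(np.hypot(W[...,0]-p[0],W[...,1]-p[1])<42)&(W[...,2]>6)&(W[...,2]<65)
P=W[m];print(len(P),np.percentile(P[:,2],[0,1,3,50,99]).round(1))
from scipy.optimize import least_squares
def res(q):
    d=np.array([q[2],q[3],1]);d/=np.linalg.norm(d);o=np.array([q[0],q[1],40])
    return np.linalg.norm(np.cross(P-o,d),axis=1)-34
s=least_squares(res,[p[0],p[1],0,0],loss="soft_l1");print(s.x.round(3),np.abs(s.fun).mean())
```

```text
t 10.9 p [ 499.6 -190.6   98.1] rpy [3.138 0.785 1.456] q [-0.1   0.49  1.77 -0.91  1.11  0.54] F [ 0.6  0.6 -2.3] gap 68.6
tool shift [11.8  0.3 10.9]
rotvec deg [ 0.2 -0.  -0. ]
t 10.9 p [ 499.6 -190.6   98.1] rpy [3.138 0.785 1.456] q [-0.1   0.49  1.77 -0.91  1.11  0.54] F [ 0.6  0.6 -2.3] gap 68.6
459 [13.3 16.7 18.1 40.9 64.5]
[ 4.98547e+02 -1.92440e+02  3.10000e-02  3.00000e-03] 1.236611717180706
```

Emit:
send_rows(
  plan=[
    {"travel":[5,0,5],"delta_rot":[0,0,0],"fingers":0.5},
    {"travel":[4,0,4],"delta_rot":[0,0,0],"fingers":0.5},
    {"travel":[1,0,1],"delta_rot":[0,0,0],"fingers":0.5},
    {"travel":[0,0,0],"delta_rot":[0,0,0],"fingers":0.5},
    {"travel":[0,0,0],"delta_rot":[0,0,0],"fingers":0.5},
  ],
)

```text
clock: 11.52
eef_pos: [499.0, -190.6, 82.4]
eef_rot: [-3.142, 0.785, 1.459]
wrist_force: [-1.7, 0.2, -0.3]
finger_gap: 68.4
```

Emit:
send_rows(
  plan=[
    {"travel":[0.7,0,0.7],"delta_rot":[0,0,0],"fingers":0.5},
    {"travel":[0,0,0],"delta_rot":[0,0,0],"fingers":0.5},
    {"travel":[0,0,0],"delta_rot":[0,0,0],"fingers":0.5},
  ],
)

```text
clock: 11.9
eef_pos: [499.0, -190.8, 82.2]
eef_rot: [3.141, 0.787, 1.458]
wrist_force: [-5.3, 1.4, 8.5]
finger_gap: 68.8
```

Run:
```python
from h import *
p,r=pose()
```

```text
t 11.9 p [ 499.  -190.8   82.2] rpy [3.141 0.787 1.458] q [-0.1   0.52  1.78 -0.93  1.09  0.57] F [-5.3  1.4  8.5] gap 68.8
```

Contact with the bench (8.5 N). Releasing, backing off along the tool axis, then turning the tool to point down.

Emit:
send_rows(
  plan=[
    {"travel":[0,0,0],"delta_rot":[0,0,0],"fingers":0.2},
    {"travel":[0,0,0],"delta_rot":[0,0,0],"fingers":-0.3},
    {"travel":[0,0,0],"delta_rot":[0,0,0],"fingers":-1},
    {"travel":[0,0,0],"delta_rot":[0,0,0],"fingers":-1},
    {"travel":[0,0,0],"delta_rot":[0,0,0],"fingers":-1},
    {"travel":[0,0,-15],"delta_rot":[0,0,0],"fingers":-1},
    {"travel":[0,0,-40],"delta_rot":[0,0,0],"fingers":-1},
    {"travel":[0,0,-45],"delta_rot":[0,0,0],"fingers":-1},
    {"travel":[0,0,-40],"delta_rot":[0,0,0],"fingers":-1},
    {"travel":[0,0,0],"delta_rot":[0,9,0],"fingers":-1},
    {"travel":[0,0,0],"delta_rot":[0,9,0],"fingers":-1},
    {"travel":[0,0,0],"delta_rot":[0,9,0],"fingers":-1},
    {"travel":[0,0,0],"delta_rot":[0,9,0],"fingers":-1},
    {"travel":[0,0,0],"delta_rot":[0,9,0],"fingers":-1},
    {"travel":[0,0,0],"delta_rot":[0,0,0],"fingers":-1},
  ],
)

```text
clock: 13.78
eef_pos: [510.0, -93.1, 181.2]
eef_rot: [3.141, -0.0, 1.457]
wrist_force: [-0.1, 0.4, -0.5]
finger_gap: 94.0
```

```bash
cat >> h.py <<'E'
from scipy.optimize import least_squares
def rimfit(W,c,r,zlo,zhi,pad=12):
    P=W[(np.hypot(W[...,0]-c[0],W[...,1]-c[1])<r+pad)]
    rim=P[(P[:,2]>zlo)&(P[:,2]<zhi)]
    if len(rim)<15: return len(rim)
    f=least_squares(lambda q:np.hypot(rim[:,0]-q[0],rim[:,1]-q[1])-(r-2),c,loss="soft_l1").x
    out=P[(P[:,2]>15)&(P[:,2]<zlo-4)&(np.hypot(P[:,0]-f[0],P[:,1]-f[1])>r-4)]
    g=least_squares(lambda q:np.hypot(out[:,0]-q[0],out[:,1]-q[1])-r,f,loss="soft_l1").x
    return len(rim),f.round(1),np.median(rim[:,2]).round(1),len(out),g.round(1)
E
python3 - <<'E'
from h import *
for n in("top","scene"):
    c=camera(n);W=world(c);print(n,rimfit(W,(499,-191),34,96,105)); print(rimfit(W,(464.5,-334),42,96,105))
    if n=="scene": save("s2.png",cv2.resize(c["color"][90:290,170:490],None,fx=2,fy=2))
to([499,-191,88],[np.pi,0,1.457])
E
```

```text
top (63, array([ 498.1, -191.5]), np.float64(98.6), 40, array([ 496.5, -187.9]))
(258, array([ 464.4, -333.3]), np.float64(98.7), 676, array([ 464.6, -333.1]))
scene (83, array([ 498.8, -190.6]), np.float64(97.7), 806, array([ 498. , -191.6]))
(94, array([ 465.6, -332.2]), np.float64(97.6), 881, array([ 464.5, -333.2]))
t 13.88 p [509.9 -92.  180.6] rpy [-3.141e+00  3.000e-03  1.459e+00] q [-0.25  0.27  1.66 -0.    1.21 -0.14] F [-0.2  1.  -0.4] gap 93.7
tool shift [-99.3   0.2  92.9]
rotvec deg [-0.   0.1  0.1]
```

View pics/s2.png

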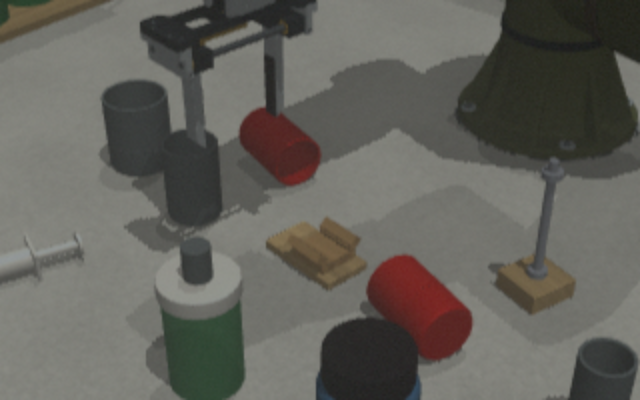

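The middle pot stands upright on its own near (192,175) in this crop, measured at about (498.5,-191). Now the regrasp from above.

Emit:
send_rows(
  plan=[
    {"travel":[-33,0,0],"delta_rot":[0,0,0],"fingers":-1},
    {"travel":[-33,0,0],"delta_rot":[0,0,0],"fingers":-1},
    {"travel":[-33,0,0],"delta_rot":[0,0,0],"fingers":-1},
    {"travel":[0,0,0],"delta_rot":[0,0,0],"fingers":-1},
    {"travel":[0,0,30],"delta_rot":[0,0,0],"fingers":-1},
    {"travel":[0,0,30],"delta_rot":[0,0,0],"fingers":-1},
    {"travel":[0,0,20],"delta_rot":[0,0,0],"fingers":-1},
    {"travel":[0,0,13],"delta_rot":[0,0,0],"fingers":-1},
    {"travel":[0,0,0],"delta_rot":[0,0,0],"fingers":-1},
    {"travel":[0,0,0],"delta_rot":[0,0,0],"fingers":0.5},
    {"travel":[0,0,0],"delta_rot":[0,0,0],"fingers":0.5},
    {"travel":[0,0,0],"delta_rot":[0,0,0],"fingers":0.5},
    {"travel":[0,0,0],"delta_rot":[0,0,0],"fingers":0.5},
    {"travel":[0,0,0],"delta_rot":[0,0,0],"fingers":0.5},
    {"travel":[0,0,0],"delta_rot":[0,0,0],"fingers":0.5},
  ],
  grip_force=25,
)

```text
clock: 15.75
eef_pos: [499.1, -190.7, 87.7]
eef_rot: [3.141, 0.0, 1.459]
wrist_force: [-1.9, -0.4, 6.0]
finger_gap: 69.0
```

Run:
```python
from h import *
to([464.6,-333.3,210],[np.pi,0,1.457])
```

```text
t 15.75 p [ 499.1 -190.7   87.7] rpy [3.141 0.    1.459] q [-0.43  0.42  1.7  -0.    1.02 -0.32] F [-1.9 -0.4  6. ] gap 69.0
tool shift [-145.6  -18.3 -122.3]
rotvec deg [0.  0.  0.1]
```

Emit:
send_rows(
  plan=[
    {"travel":[0,0,-20],"delta_rot":[0,0,0],"fingers":0.5},
    {"travel":[0,0,-35],"delta_rot":[0,0,0],"fingers":0.5},
    {"travel":[0,0,-40],"delta_rot":[0,0,0],"fingers":0.5},
    {"travel":[0,0,-35],"delta_rot":[0,0,0],"fingers":0.5},
    {"travel":[-36.5,-4.5,0],"delta_rot":[0,0,0],"fingers":0.5},
    {"travel":[-36.5,-4.5,0],"delta_rot":[0,0,0],"fingers":0.5},
    {"travel":[-36.5,-4.5,0],"delta_rot":[0,0,0],"fingers":0.5},
    {"travel":[-36.5,-4.5,0],"delta_rot":[0,0,0],"fingers":0.5},
    {"travel":[0,0,0],"delta_rot":[0,0,0],"fingers":0.5},
    {"travel":[0,0,0],"delta_rot":[0,0,0],"fingers":0.5},
  ],
)

```text
clock: 17.0
eef_pos: [464.8, -333.2, 217.0]
eef_rot: [-3.141, -0.001, 1.459]
wrist_force: [0.3, 0.3, -2.8]
finger_gap: 69.0
```

Run:
```python
from h import *
to([464.6,-333.3,140],[np.pi,0,1.457])
for n in("top","scene"):
    c=camera(n);W=world(c)
    for nm,z0,z1,r in(("held",137,200,34),("large",10,90,42)):
        P=W[(np.hypot(W[...,0]-464.6,W[...,1]+333)<60)&(W[...,2]>z0)&(W[...,2]<z1)]
        f=np.array([464.6,-333.])
        for k in range(3):
            Q=P[abs(np.hypot(*(P[:,:2]-f).T)-r)<5]
            f=least_squares(lambda q:np.hypot(Q[:,0]-q[0],Q[:,1]-q[1])-r,f,loss="soft_l1").x
        print(n,nm,len(Q),f.round(1),np.percentile(P[:,2],[1,50]).round(1))
```

```text
t 17.0 p [ 464.8 -333.2  217. ] rpy [-3.141e+00 -1.000e-03  1.459e+00] q [-0.69  0.35  1.47  0.    1.32 -0.57] F [ 0.3  0.3 -2.8] gap 69.0
tool shift [-0.1 -0.1 77. ]
rotvec deg [-0.  -0.   0.1]
top held 372 [ 464.1 -334.8] [138.2 166.9]
top large 431 [ 464.5 -334.4] [10.7 38.6]
scene held 647 [ 464.3 -334.8] [137.4 168.5]
scene large 1036 [ 464.1 -334. ] [10.9 61.1]
```

Emit:
send_rows(
  plan=[
    {"travel":[0,0,15],"delta_rot":[0,0,0],"fingers":0.5},
    {"travel":[0,0,10],"delta_rot":[0,0,0],"fingers":0.5},
    {"travel":[0,0,8],"delta_rot":[0,0,0],"fingers":0.5},
    {"travel":[0,0,8],"delta_rot":[0,0,0],"fingers":0.5},
    {"travel":[0,0,0],"delta_rot":[0,0,0],"fingers":0.5},
    {"travel":[0,0,0],"delta_rot":[0,0,0],"fingers":0.5},
  ],
)

```text
clock: 17.85
eef_pos: [464.9, -333.8, 176.6]
eef_rot: [3.141, 0.0, 1.459]
wrist_force: [-0.1, -0.5, -2.2]
finger_gap: 68.6
```

Emit:
send_rows(
  plan=[
    {"travel":[0,0,10],"delta_rot":[0,0,0],"fingers":0.5},
    {"travel":[0,0,12],"delta_rot":[0,0,0],"fingers":0.5},
    {"travel":[0,0,12],"delta_rot":[0,0,0],"fingers":0.5},
    {"travel":[0,0,10],"delta_rot":[0,0,0],"fingers":0.5},
    {"travel":[0,0,4],"delta_rot":[0,0,0],"fingers":0.5},
    {"travel":[0,0,0],"delta_rot":[0,0,0],"fingers":0.5},
    {"travel":[0,0,0],"delta_rot":[0,0,0],"fingers":0.5},
  ],
)

```text
clock: 18.73
eef_pos: [464.9, -333.8, 128.7]
eef_rot: [3.141, 0.0, 1.459]
wrist_force: [-0.4, -0.6, -2.2]
finger_gap: 68.4
```

Emit:
send_rows(
  plan=[
    {"travel":[0,0,1.5],"delta_rot":[0,0,0],"fingers":0.5},
    {"travel":[0,0,1],"delta_rot":[0,0,0],"fingers":0.5},
    {"travel":[0,0,0.5],"delta_rot":[0,0,0],"fingers":0.5},
    {"travel":[0,0,0],"delta_rot":[0,0,0],"fingers":0.5},
    {"travel":[0,0,0],"delta_rot":[0,0,0],"fingers":0.5},
  ],
)

```text
clock: 19.35
eef_pos: [464.8, -333.8, 125.7]
eef_rot: [3.141, 0.0, 1.459]
wrist_force: [-2.3, 0.4, 6.3]
finger_gap: 68.9
```

Contact at TCP z=125.7, which is 38 mm above the bench grasp height, so the middle pot is home. Release and go up.

Emit:
send_rows(
  plan=[
    {"travel":[0,0,0],"delta_rot":[0,0,0],"fingers":0.2},
    {"travel":[0,0,0],"delta_rot":[0,0,0],"fingers":-0.3},
    {"travel":[0,0,0],"delta_rot":[0,0,0],"fingers":-1},
    {"travel":[0,0,0],"delta_rot":[0,0,0],"fingers":-1},
    {"travel":[0,0,0],"delta_rot":[0,0,0],"fingers":-1},
    {"travel":[0,0,-15],"delta_rot":[0,0,0],"fingers":-1},
    {"travel":[0,0,-35],"delta_rot":[0,0,0],"fingers":-1},
    {"travel":[0,0,-35],"delta_rot":[0,0,0],"fingers":-1},
    {"travel":[0,0,-35],"delta_rot":[0,0,0],"fingers":-1},
  ],
)

```text
clock: 20.48
eef_pos: [464.8, -333.6, 247.7]
eef_rot: [3.141, 0.001, 1.459]
wrist_force: [0.5, 0.4, 0.6]
finger_gap: 94.0
```

Emit:
send_rows(
  plan=[
    {"travel":[49,-3,0],"delta_rot":[0,0,0],"fingers":-1},
    {"travel":[49,-3,0],"delta_rot":[0,0,0],"fingers":-1},
    {"travel":[49,-3,0],"delta_rot":[0,0,0],"fingers":-1},
    {"travel":[49,-3,0],"delta_rot":[0,0,0],"fingers":-1},
    {"travel":[49,-3,0],"delta_rot":[0,0,0],"fingers":-1},
    {"travel":[49,-3,0],"delta_rot":[0,0,0],"fingers":-1},
    {"travel":[49,-3,0],"delta_rot":[0,0,0],"fingers":-1},
    {"travel":[49,-3,0],"delta_rot":[0,0,0],"fingers":-1},
    {"travel":[49,-3,0],"delta_rot":[0,0,0],"fingers":-1},
    {"travel":[49,-3,0],"delta_rot":[0,0,0],"fingers":-1},
    {"travel":[49,-3,0],"delta_rot":[0,0,0],"fingers":-1},
    {"travel":[49,-3,0],"delta_rot":[0,0,0],"fingers":-1},
    {"travel":[49,-3,0],"delta_rot":[0,0,0],"fingers":-1},
    {"travel":[49,-3,0],"delta_rot":[0,0,0],"fingers":-1},
    {"travel":[0,0,0],"delta_rot":[0,0,0],"fingers":-1},
    {"travel":[0,0,0],"delta_rot":[0,0,0],"fingers":-1},
  ],
)

```text
clock: 22.48
eef_pos: [499.7, 352.3, 245.9]
eef_rot: [3.141, -0.0, 1.459]
wrist_force: [0.5, -0.4, -0.4]
finger_gap: 94.0
```

Run:
```python
from h import *
to([500.4,355.8,88],[np.pi,0,1.457])
for n in("top","scene"):
    c=camera(n);W=world(c);print(n,"M in L",rimfit(W,(464.6,-334),34,134,143,5),"L",rimfit(W,(464.6,-334),42,96,105),"S",rimfit(W,(500.4,355.8),26,96,105))
    save(n+"3.png",cv2.resize(c["color"][90:290,170:560],None,fx=2,fy=2))
```

```text
t 22.48 p [499.7 352.3 245.9] rpy [ 3.141 -0.     1.459] q [ 0.55  0.42  1.3  -0.    1.41  0.67] F [ 0.5 -0.4 -0.4] gap 94.0
tool shift [  3.6   0.3 157.9]
rotvec deg [ 0.  -0.   0.1]
top M in L (224, array([ 464.1, -334. ]), np.float64(136.9), 622, array([ 464.1, -332. ])) L (246, array([ 464.5, -333.5]), np.float64(99.3), 417, array([ 464.7, -334.4])) S (145, array([501.2, 355.7]), np.float64(99.0), 458, array([501.1, 355.7]))
scene M in L (73, array([ 464.8, -333.3]), np.float64(135.5), 556, array([ 465. , -333.5])) L (137, array([ 460.1, -339.1]), np.float64(98.7), 836, array([ 463.8, -334.5])) S (172, array([501.7, 356.4]), np.float64(97.9), 1127, array([500.7, 356. ]))
```

View pics/scene3.png

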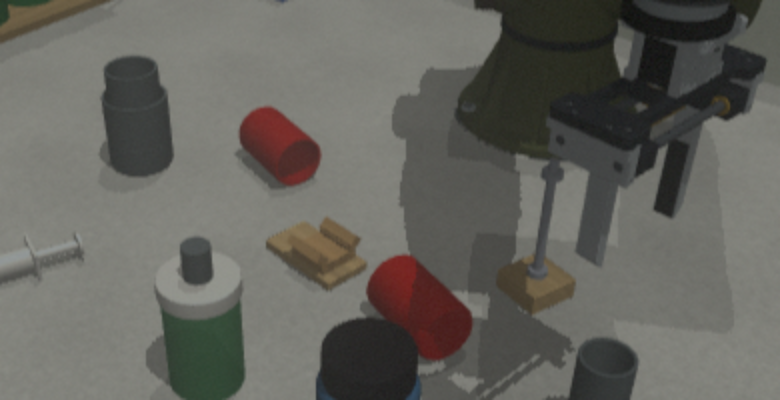

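The middle pot is nested at (138,75) in the crop: its rim measures z≈137 against 99 for the large pot, so it stands 38 proud. Now the small pot.

Emit:
send_rows(
  plan=[
    {"travel":[3.5,0.5,40],"delta_rot":[0,0,0],"fingers":-1},
    {"travel":[0,0,40],"delta_rot":[0,0,0],"fingers":-1},
    {"travel":[0,0,40],"delta_rot":[0,0,0],"fingers":-1},
    {"travel":[0,0,26],"delta_rot":[0,0,0],"fingers":-1},
    {"travel":[0,0,12],"delta_rot":[0,0,0],"fingers":-1},
    {"travel":[0,0,0],"delta_rot":[0,0,0],"fingers":-1},
    {"travel":[0,0,0],"delta_rot":[0,0,0],"fingers":0.7},
    {"travel":[0,0,0],"delta_rot":[0,0,0],"fingers":0.7},
    {"travel":[0,0,0],"delta_rot":[0,0,0],"fingers":0.7},
    {"travel":[0,0,0],"delta_rot":[0,0,0],"fingers":0.7},
    {"travel":[0,0,0],"delta_rot":[0,0,0],"fingers":0.7},
    {"travel":[0,0,0],"delta_rot":[0,0,0],"fingers":0.7},
    {"travel":[0,0,0],"delta_rot":[0,0,0],"fingers":0.7},
  ],
  grip_force=20,
)

```text
clock: 24.2
eef_pos: [500.6, 356.2, 87.4]
eef_rot: [3.142, -0.0, 1.459]
wrist_force: [-1.3, -0.4, 2.0]
finger_gap: 52.2
```

Run:
```python
from h import *
to([464.5,-333.6,265],[np.pi,0,1.457])
```

```text
t 24.2 p [500.6 356.2  87.4] rpy [ 3.142 -0.     1.459] q [0.56 0.58 1.46 0.   1.11 0.67] F [-1.3 -0.4  2. ] gap 52.2
tool shift [-689.5   41.2 -177.6]
rotvec deg [ 0.  -0.   0.1]
```

Emit:
send_rows(
  plan=[
    {"travel":[0,0,-20],"delta_rot":[0,0,0],"fingers":0.7},
    {"travel":[0,0,-40],"delta_rot":[0,0,0],"fingers":0.7},
    {"travel":[0,0,-40],"delta_rot":[0,0,0],"fingers":0.7},
    {"travel":[0,0,-40],"delta_rot":[0,0,0],"fingers":0.7},
    {"travel":[0,0,-38],"delta_rot":[0,0,0],"fingers":0.7},
    {"travel":[-23,1.5,0],"delta_rot":[0,0,0],"fingers":0.7},
    {"travel":[-49,3,0],"delta_rot":[0,0,0],"fingers":0.7},
    {"travel":[-49,3,0],"delta_rot":[0,0,0],"fingers":0.7},
    {"travel":[-49,3,0],"delta_rot":[0,0,0],"fingers":0.7},
    {"travel":[-49,3,0],"delta_rot":[0,0,0],"fingers":0.7},
    {"travel":[-49,3,0],"delta_rot":[0,0,0],"fingers":0.7},
    {"travel":[-49,3,0],"delta_rot":[0,0,0],"fingers":0.7},
    {"travel":[-49,3,0],"delta_rot":[0,0,0],"fingers":0.7},
    {"travel":[-49,3,0],"delta_rot":[0,0,0],"fingers":0.7},
    {"travel":[-49,3,0],"delta_rot":[0,0,0],"fingers":0.7},
    {"travel":[-49,3,0],"delta_rot":[0,0,0],"fingers":0.7},
    {"travel":[-49,3,0],"delta_rot":[0,0,0],"fingers":0.7},
    {"travel":[-49,3,0],"delta_rot":[0,0,0],"fingers":0.7},
    {"travel":[-49,3,0],"delta_rot":[0,0,0],"fingers":0.7},
    {"travel":[-23,1.5,0],"delta_rot":[0,0,0],"fingers":0.7},
  ],
)

```text
clock: 26.7
eef_pos: [465.4, -329.2, 264.8]
eef_rot: [-3.141, -0.0, 1.457]
wrist_force: [-0.6, 0.6, -1.7]
finger_gap: 52.7
```

Emit:
send_rows(
  plan=[
    {"travel":[0,0,0],"delta_rot":[0,0,0],"fingers":0.7},
    {"travel":[0,0,0],"delta_rot":[0,0,0],"fingers":0.7},
  ],
)

```text
clock: 26.95
eef_pos: [466.3, -326.2, 265.4]
eef_rot: [-3.142, -0.0, 1.46]
wrist_force: [0.1, 0.5, -0.9]
finger_gap: 52.3
```

Run:
```python
from h import *
to([464.5,-333.6,265],[np.pi,0,1.457])
for n in("top","scene"):
    c=camera(n);W=world(c)
    for nm,z0,z1,r in(("held",185,245,26),("mid",104,134,34),("large",10,95,42)):
        P=W[(np.hypot(W[...,0]-464.6,W[...,1]+333)<60)&(W[...,2]>z0)&(W[...,2]<z1)]
        f=np.array([464.6,-333.])
        for k in range(3):
            Q=P[abs(np.hypot(*(P[:,:2]-f).T)-r)<5]
            f=least_squares(lambda q:np.hypot(Q[:,0]-q[0],Q[:,1]-q[1])-r,f,loss="soft_l1").x
        print(n,nm,len(Q),f.round(1),np.percentile(P[:,2],[1,50]).round(1))
```

```text
t 26.95 p [ 466.3 -326.2  265.4] rpy [-3.142 -0.     1.46 ] q [-0.67  0.32  1.41  0.    1.42 -0.56] F [ 0.1  0.5 -0.9] gap 52.3
tool shift [-7.5 -0.9  0.3]
rotvec deg [-0.  -0.   0.2]
top held 305 [ 466.5 -326.3] [186.2 215.4]
top mid 151 [ 464.4 -335.2] [104.5 120.6]
top large 461 [ 464.6 -334.4] [10.9 72.7]
scene held 504 [ 466.3 -326.4] [186.  215.2]
scene mid 428 [ 464.2 -334.1] [104.6 120.5]
scene large 925 [ 463.8 -334.5] [11.1 55.1]
```

Emit:
send_rows(
  plan=[
    {"travel":[-7.6,-1,0],"delta_rot":[0,0,0],"fingers":0.7},
    {"travel":[0,0,14],"delta_rot":[0,0,0],"fingers":0.7},
    {"travel":[0,0,14],"delta_rot":[0,0,0],"fingers":0.7},
    {"travel":[0,0,0],"delta_rot":[0,0,0],"fingers":0.7},
    {"travel":[0,0,8],"delta_rot":[0,0,0],"fingers":0.7},
    {"travel":[0,0,8],"delta_rot":[0,0,0],"fingers":0.7},
    {"travel":[0,0,0],"delta_rot":[0,0,0],"fingers":0.7},
    {"travel":[0,0,0],"delta_rot":[0,0,0],"fingers":0.7},
  ],
)

```text
clock: 28.05
eef_pos: [464.2, -334.8, 221.5]
eef_rot: [3.141, 0.0, 1.459]
wrist_force: [-0.5, 0.0, -1.0]
finger_gap: 52.1
```

Just inside the rim without contact; continuing down.

Emit:
send_rows(
  plan=[
    {"travel":[0.5,0.3,10],"delta_rot":[0,0,0],"fingers":0.7},
    {"travel":[0,0,12],"delta_rot":[0,0,0],"fingers":0.7},
    {"travel":[0,0,12],"delta_rot":[0,0,0],"fingers":0.7},
    {"travel":[0,0,12],"delta_rot":[0,0,0],"fingers":0.7},
    {"travel":[0,0,8],"delta_rot":[0,0,0],"fingers":0.7},
    {"travel":[0,0,0],"delta_rot":[0,0,0],"fingers":0.7},
    {"travel":[0,0,0],"delta_rot":[0,0,0],"fingers":0.7},
  ],
)

```text
clock: 28.92
eef_pos: [464.7, -334.4, 167.7]
eef_rot: [3.141, 0.0, 1.459]
wrist_force: [-0.3, 0.1, -0.9]
finger_gap: 52.6
```

Emit:
send_rows(
  plan=[
    {"travel":[0,0,2],"delta_rot":[0,0,0],"fingers":0.7},
    {"travel":[0,0,1.5],"delta_rot":[0,0,0],"fingers":0.7},
    {"travel":[0,0,0.5],"delta_rot":[0,0,0],"fingers":0.7},
    {"travel":[0,0,0],"delta_rot":[0,0,0],"fingers":0.7},
    {"travel":[0,0,0],"delta_rot":[0,0,0],"fingers":0.7},
  ],
)

```text
clock: 29.55
eef_pos: [464.5, -334.3, 163.4]
eef_rot: [3.142, 0.0, 1.459]
wrist_force: [-0.4, 0.9, 0.3]
finger_gap: 52.3
```

Emit:
send_rows(
  plan=[
    {"travel":[0,0,0.7],"delta_rot":[0,0,0],"fingers":0.7},
    {"travel":[0,0,0],"delta_rot":[0,0,0],"fingers":0.7},
    {"travel":[0,0,0],"delta_rot":[0,0,0],"fingers":0.7},
  ],
)

```text
clock: 29.92
eef_pos: [464.6, -334.4, 163.3]
eef_rot: [3.141, 0.001, 1.459]
wrist_force: [-2.7, 0.9, 5.8]
finger_gap: 52.4
```

Seated: contact at z=163.3 against 163.4 expected. Release gently and clear the stack.

Emit:
send_rows(
  plan=[
    {"travel":[0,0,0],"delta_rot":[0,0,0],"fingers":0.3},
    {"travel":[0,0,0],"delta_rot":[0,0,0],"fingers":-0.2},
    {"travel":[0,0,0],"delta_rot":[0,0,0],"fingers":-0.8},
    {"travel":[0,0,0],"delta_rot":[0,0,0],"fingers":-1},
    {"travel":[0,0,0],"delta_rot":[0,0,0],"fingers":-1},
    {"travel":[0,0,-15],"delta_rot":[0,0,0],"fingers":-1},
    {"travel":[0,0,-35],"delta_rot":[0,0,0],"fingers":-1},
    {"travel":[0,0,-40],"delta_rot":[0,0,0],"fingers":-1},
    {"travel":[30,0,-10],"delta_rot":[0,0,0],"fingers":-1},
    {"travel":[50,0,0],"delta_rot":[0,0,0],"fingers":-1},
    {"travel":[50,0,0],"delta_rot":[0,0,0],"fingers":-1},
    {"travel":[50,0,0],"delta_rot":[0,0,0],"fingers":-1},
    {"travel":[0,0,0],"delta_rot":[0,0,0],"fingers":-1},
    {"travel":[0,0,0],"delta_rot":[0,0,0],"fingers":-1},
  ],
)

```text
clock: 31.68
eef_pos: [484.7, -155.8, 263.4]
eef_rot: [3.141, 0.0, 1.459]
wrist_force: [0.7, -0.2, 0.6]
finger_gap: 94.0
```

Run:
```python
from h import *
pose();ims=[]
for n in("top","scene"):
    c=camera(n);W=world(c);print(n,"S",rimfit(W,(464.6,-334),26,171,182,6),"M",rimfit(W,(464.6,-334),34,134,143,5),"L",rimfit(W,(464.6,-334),42,96,105))
    ims.append(c["color"][90:340,100:500])
    for t in("jar","flask","syringe"):
        for d in tip_of(t,n)[:1]: print(t,(c["world_from_camera"]@np.r_[d["at"],1])[:3].round())
save("end.png",np.vstack(ims))
```

```text
t 31.68 p [ 484.7 -155.8  263.4] rpy [3.141 0.    1.459] q [-0.38  0.18  1.58 -0.    1.38 -0.27] F [ 0.7 -0.2  0.6] gap 94.0
top S (138, array([ 464.9, -333. ]), np.float64(174.7), 321, array([ 463.8, -330.1])) M (103, array([ 462.8, -324.2]), np.float64(137.2), 141, array([ 459. , -323.5])) L (49, array([ 465., -333.]), np.float64(98.7), 32, array([ 464.6, -328.4]))
jar [689.  37.  -1.]
flask [724. 262.  -1.]
syringe [ 740. -258.   -1.]
scene S (76, array([ 466. , -333.1]), np.float64(173.1), 453, array([ 465.8, -332.2])) M (117, array([ 460.4, -338.5]), np.float64(136.8), 474, array([ 464.4, -334.6])) L (138, array([ 460.2, -339.3]), np.float64(98.4), 837, array([ 463.9, -334.5]))
jar [685.  32.  -5.]
flask [721. 266.   2.]
```

View pics/end.png

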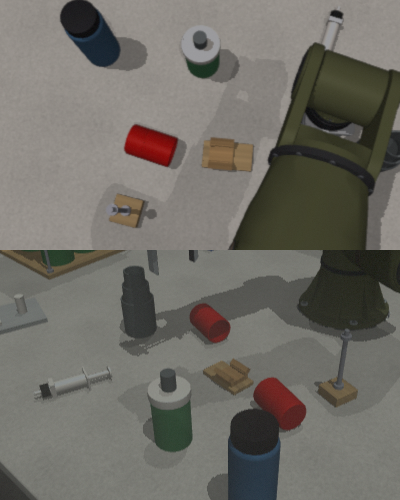

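The stack stands nested and straight at (138,300) in the lower image. The rims are at z≈99, 137 and 175, and the bystanders are in place.

```bash
python3 -c "
from cell import manip
print(manip.sign_off())"
```

```text
the job is handed in; nothing more can be done
None
```

The three grey pots are nested in one stack on the large pot, and the job is handed in. The clock read about 32 s of the 72 s allowed.

- **Middle pot:** I lifted it out of the cradle, turned it upright, stood it on the free bench top and let go. I then took it again from above near its rim and lowered it into the large pot. It touched down 38 mm above its bench height, as expected when fully home.
- **Small pot:** I lowered it into the middle pot until contact, 76 mm above its bench height. The contact readings when setting pots down stayed under 10 N.
- **Last checks:** The rims measured about 99, 137 and 174 mm high (100, 138 and 176 expected). The stack was upright at about (464.5, -334), where the large pot stood at the start. The jar, the syringe and the red look-alikes were where they began.
- **Checks that disagreed or were missing:**
  - In the last top view the arm partly hid the stack, so some of the circle fits there were 4–10 mm off. The scene-view wall fits and the contact heights agreed with a full nest.
  - The scene camera found no syringe, though it shows undisturbed in that picture.
  - The flask's estimate moved 4–8 mm in y between readings. Nothing came near it, so I take that as network noise.

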